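Load a test bar and shut the sliding guard over it

TASK

On the optical table stands a two-bay test bed whose clear sliding guard has been left half-way: slide it all the way to the end away from the bay with the two-saddle cradle (the other bay holds a finned block). Then lay the flat dog-bone test bar lengthwise in the middle of the cradle, flat on both saddles between their cheeks, let go of it, and slide the guard fully home to its end stop over the bar. Leave the black post and the camera lens standing where they are.

Things in the scene. Friction and masses are not known exactly. Their poses are not given: they have to be found in the camera images.
- bed: Fixed open-topped aluminium test bed, 216 mm (x) by 336 mm (y), side walls 62 mm high. Origin: centre of its underside, on the table; z up, y along the guard's track. Inner floor 6 mm above the origin, walls 10 mm thick. Two bays, centred at y = +80 mm and y = -80 mm of its frame. The bed's place and yaw vary.
- guard (a joint): Slide of the guard along the bed's y axis, m: 0 in the middle of the track, +0.080 at the end stop over the bay at +y, -0.080 at the end stop over the bay at -y. It stays where it is left; about 2 N moves it. The guard is a clear pane in a black edge, 216 mm (x) by 156 mm (y), covering one bay; underside 64 mm and top 74 mm above the table.
- guard_grip (a point): Centre of the guard's handle bar, 104 mm above the table, at the middle of the guard. The aluminium bar is 100 mm long (along the bed's x), 14 mm wide (y), 14 mm high, on two end posts 10 mm thick; 23 mm of free space under it, above a flat 4 mm rib on the pane.
- cradle: Fixed steel cradle in either bay, axes parallel to the bed's. Base 170 (x) by 60 (y) by 6 mm. Origin: centre of its underside, on the bed's floor. Two saddles at x = -55 and +55 mm, each 30 mm long (x): flat seat 30 mm above the origin (36 mm above the table), two cheeks rising 10 mm above the seat, 40 mm apart inside (y). Free space between the saddles.
- module: Fixed black block with aluminium cooling fins, 120 x 100 x 46 mm, in the other bay. Origin: centre of its underside; not to be worked on.
- bar: Loose flat aluminium dog-bone test bar, 150 mm long (its x), 14 mm thick (z). Heads at both ends 32 mm wide (y) and 32 mm long, waist between them 18 mm wide and 86 mm long. Origin: centre of its underside; about 0.14 kg. Starts flat on the table beside the bed.
- post: Bystander: loose upright black post, 42 mm diameter on a 60 mm foot, 130 mm high. Origin: centre of its underside.
- lens: Bystander: loose camera lens standing on end, 62 mm diameter, 69 mm high. Origin: centre of its underside.
Not all that is in view belongs to the job. There is more than one size of the bar; the one meant has the size given above.

How it is judged:
By the outcome, as a careful person would: the job done as asked, in the order asked, and still so for the second after the job is handed in, with the robot touching nothing.
It also fails if it takes over 64 s, if anything falls off the work surface, if the arm or the gripper's body presses on something with over 40 N, if the wrist force passes 120 N, or if a joint passes its speed limit or range.

ROBOT

A 7-joint arm with a two-finger parallel gripper is mounted at the origin on the work surface. World frame = base frame: x ahead of the robot, y to its left, z up, the work surface at z = 0. Lengths are in m, angles in rad, forces in N, time in s.
With the tool pointing down it reaches from about 0.425 to 0.925 m from the base axis. Payload 6.8 kg.
Tool frame: the origin (TCP) lies at the very end of the fingers, on their centre line; the grasp point (between the pads) lies 19 mm behind it; z points along the fingers, y is the line along which they close (so a half turn about z gives the same grasp; the last joint's range is limited). The gripper opens to 85 mm and grips with 20 to 120 N. Pads are 22 mm wide; open, the fingers measure 114 mm over their backs; the gripper's body (76 mm by 85 mm) begins 54 mm behind the grasp point. The pads swing forward as they close: fully open they stand 13 mm farther back than shut.
Start: joints at [1.035, 0.477, 0.022, 1.555, -0.011, 1.109, -0.083], TCP at [0.28, -0.614, 0.231] pointing down, gripper open.
Joint ranges: [-2.96, 2.96], [-0.34, 2.1], [-1.41, 1.46], [0.24, 2.44], [-1.37, 4.51], [0.17, 1.92], [-2.96, 2.96]. Speed limits (rad/s): [2.39, 2.39, 3.14, 3.14, 3.14, 3.14, 3.14].

INTERFACE

Orientations are given as a rotation vector (axis times angle).
In Python, from bench import r gives the robot as it stands. The module is installed in compiled form; this text tells all that it offers.
- The arm moves only by the tool servo_tool, never from a script. Its argument "commands" is a list of rows, each a list of 7 numbers: the turn, a rotation vector about the world's x, y, z in degrees, then the shift along the world's x, y, z in mm, then the closure, from 0 (fully open) to 1 (shut). A call has 1 to 5 rows; each row is the pose to reach, as a shift and turn from the pose commanded when the call began; what a row does not reach only later rows make up. A row lasts 1/12 s, in which the tool goes at most 41.7 mm and 7.16 degrees, less where a joint would pass 70% of its speed; a pose out of reach is approached as far as the arm can. A call with a gripper value outside its range is refused whole. The fingers move at their own pace and stop on an object; "force" is the grip in N (left out, the last holds). Time passes only in rows, so rows that repeat a pose let the fingers close. It gives the time, the measured TCP pose, the force, the opening and the grip force at its end, in the units of the state.
- r.get_obs(): the state, without advancing time (a new reading comes with each control period).
- r.grab_frame(name): name is "scene" or "top"; returns (picture, depth): 400x640x3 uint8, blue, green, red; 400x640 float32, m along the optical axis (not along the pixel's ray), 0 where there is no reading.
- r.camera_info(name): a dict with "vertical_fov" (degrees; the focal length in pixels is half the picture's height over the tangent of half this angle, whatever the lens; pixels are square), "cx", "cy" (the principal point, pixels), "D" ([k1, k2, p1, p2, k3] as OpenCV has them; the pictures are not rectified), "cam_to_world" (4x4, takes a point from camera to world coordinates). Camera axes: x right, y up, looking along -z (the intrinsics and any distortion apply to the point x, -y, -z); pixel columns grow to the right and rows downward; lengths in m; the calibration is good to about 2 mm. A picture is of the moment at which its call begins. camera_info takes no time and is no camera call.
- r.hand_in(): hands the job in; it is judged then, once.
The state is a dict: "clock": time; "joints": joint angles; "qvel": joint speeds; "tau": joint torques, N m; "tcp_pos": TCP position; "orientation": TCP orientation; "contact_force": force on the tool from outside, world axes, zero at the start; "moment": the same for the moment, N m; "grip_width": finger opening in m; "gripper_force": force on a finger pad.
Only numpy, scipy, OpenCV 4.12 (cv2) and the standard library are available. Lean on these libraries where they do the work, as an engineer would, in place of code of your own. Each camera call takes 0.05 s, during which the arm holds its last target. There are 200 camera calls.

## Working session

There is one attempt and no reset: what is moved stays moved. The work goes in short steps, Python scripts to look and compute and a tool call to move; the robot and the scene stay as the last step left them, time stands still between calls to the robot, and variables do not carry over. Pictures are saved under pics/ and viewed, at most 10 in all, crops included, and the job is handed in when it is done.

Besides the shell and the picture viewer there is one more tool, called after ">>>" as name(argument=value, ...) on one line, values as JSON. servo_tool: Moves the arm, as the interface text tells. Its arguments: {"type":"object","properties":{"commands":{"type":"array"},"force":{"type":"number"}},"required":["commands"]}

```bash
mkdir -p pics; cat > h.py <<'E'
import numpy as np, cv2
from bench import r
def K(n):
    c=r.camera_info(n); f=200/np.tan(np.radians(c["vertical_fov"])/2)
    return np.array([[f,0,c["cx"]],[0,f,c["cy"]],[0,0,1]]),np.array(c["D"],float),np.array(c["cam_to_world"])
def rays(n,px):
    k,d,T=K(n); p=cv2.undistortPoints(np.array(px,float).reshape(-1,1,2),k,d).reshape(-1,2)
    v=np.c_[p[:,0],-p[:,1],-np.ones(len(p))]@T[:3,:3].T
    return T[:3,3],v
def onz(n,px,z):
    o,v=rays(n,px); return o+v*((z-o[2])/v[:,2])[:,None]
def pt(n,px,depth):
    o,v=rays(n,px); return o+v*np.array([depth[int(round(y)),int(round(x))] for x,y in px])[:,None]
def tri(p1,p2,n1="scene",n2="top"):
    o1,v1=rays(n1,p1);o2,v2=rays(n2,p2);out=[]
    for a,b in zip(v1,v2):
        s=np.linalg.lstsq(np.c_[a,-b],o2-o1,rcond=None)[0]
        A=o1+a*s[0];B=o2+b*s[1];out.append(np.r_[(A+B)/2,np.linalg.norm(A-B)])
    return np.array(out)
E
python3 - <<'E'
from h import *
np.set_printoptions(precision=3,suppress=True)
for n in("scene","top"):
    i,d=r.grab_frame(n); cv2.imwrite(f"pics/{n}0.png",i); np.save(n+"0.npy",d); print(n,K(n))
o=r.get_obs(); print(o)
E
```

```text
scene (array([[396.921,   0.   , 323.807],
       [  0.   , 396.921, 194.959],
       [  0.   ,   0.   ,   1.   ]]), array([-0.016,  0.   ,  0.   ,  0.   ,  0.   ]), array([[ 0.599, -0.61 ,  0.519,  1.211],
       [ 0.801,  0.462, -0.38 , -0.444],
       [-0.008,  0.644,  0.765,  1.049],
       [ 0.   ,  0.   ,  0.   ,  1.   ]]))
top (array([[387.772,   0.   , 315.825],
       [  0.   , 387.772, 200.316],
       [  0.   ,   0.   ,   1.   ]]), array([-0.033,  0.   ,  0.   ,  0.   ,  0.   ]), array([[-0.022,  0.991, -0.133,  0.441],
       [-1.   , -0.021,  0.007,  0.019],
       [ 0.005,  0.133,  0.991,  1.104],
       [ 0.   ,  0.   ,  0.   ,  1.   ]]))
{'clock': 0.1, 'joints': array([ 1.035,  0.478,  0.022,  1.556, -0.012,  1.109, -0.083]), 'qvel': array([ 0.001, -0.003,  0.   , -0.004,  0.   ,  0.001,  0.   ]), 'tau': array([  0.005, -59.776,   1.614, -28.195,   0.013,   0.005,  -0.   ]), 'tcp_pos': array([ 0.28 , -0.614,  0.23 ]), 'orientation': array([-3.068, -0.667,  0.001]), 'contact_force': array([ 0.198, -0.414, -0.251]), 'moment': array([-0.015,  0.009,  0.064]), 'gripper_force': 0.0, 'grip_width': 0.08563053586229773}
```

View pics/scene0.png

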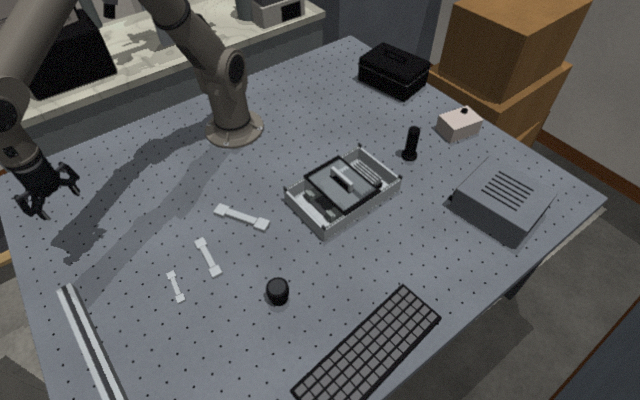

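View pics/top0.png

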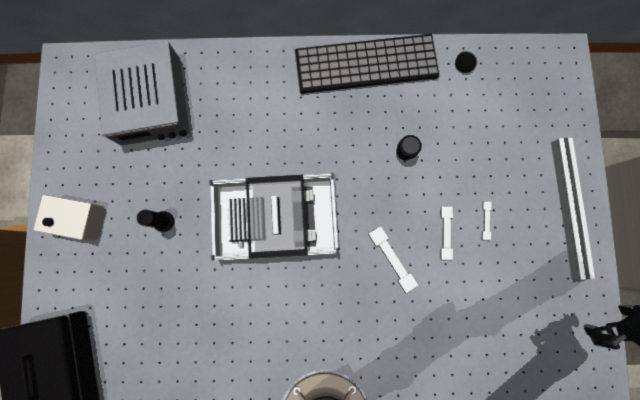

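The scene view shows three dog-bones: large at (241,217), medium at (208,257) and small at (176,287). In the top view they are at (394,259), (447,233) and (487,220). The bed is at top (274,217). Its cradle bay is on the image's right (world -y) and its fins on the left. The handle is at top (276,215). The post is at (155,219) and the lens at (409,147). I'll pick the bar by its measured length.

```bash
python3 - <<'E'
from h import *
np.set_printoptions(precision=4,suppress=True)
def bars(n,boxes,z):
    i=cv2.imread(f"pics/{n}0.png"); d=np.load(n+"0.npy"); g=cv2.cvtColor(i,cv2.COLOR_BGR2GRAY)
    for x0,y0,x1,y1 in boxes:
        m=np.zeros_like(g); s=g[y0:y1,x0:x1]; m[y0:y1,x0:x1]=(s>185)*255
        c=max(cv2.findContours(m,0,cv2.CHAIN_APPROX_NONE)[0],key=cv2.contourArea).reshape(-1,2)
        w=onz(n,c,z); (cx,cy),(a,b),t=cv2.minAreaRect((w[:,:2]*1000).astype(np.float32))
        M=cv2.moments(c); p=[[M['m10']/M['m00'],M['m01']/M['m00']]]
        print(n,p,"rect mm",cx,cy,a,b,t,"depthpt",pt(n,p,d))
        yield p[0]
P=list(bars("top",[(365,222,420,295),(438,203,458,263),(480,198,496,243)],.014))
Q=list(bars("scene",[(210,200,275,235),(190,232,226,280),(163,266,188,306)],.014))
print(tri(Q,P))
t=cv2.imread("pics/top0.png")[165:270,200:430]; s=cv2.imread("pics/scene0.png")[140:245,205:410]
cv2.imwrite("pics/crop1.png",np.vstack([cv2.resize(x,(780,300) ,interpolation=cv2.INTER_CUBIC) for x in (t[:, :],s)]))
E
```

```text
top [[393.35484633569735, 259.1652482269504]] rect mm 417.8558349609375 -201.10585021972656 193.7015380859375 40.874759674072266 30.350000381469727 depthpt [[ 0.4171 -0.2006  0.0197]]
top [[446.9883333333333, 232.87375]] rect mm 488.1635437011719 -357.2738342285156 28.67710304260254 150.3008270263672 86.28205108642578 depthpt [[ 0.4865 -0.3566  0.0153]]
top [[487.01970865467007, 220.48500428449012]] rect mm 520.5142822265625 -474.3326110839844 20.750778198242188 109.60137939453125 83.5794448852539 depthpt [[ 0.519  -0.4748  0.0127]]
scene [[232.7121693121693, 212.68465608465604]] rect mm 397.7925720214844 -209.26687622070312 142.19874572753906 32.97251510620117 31.268964767456055 depthpt [[ 0.3915 -0.2153  0.0176]]
scene [[207.37878787878788, 256.1843434343434]] rect mm 487.1872863769531 -355.1147766113281 12.845416069030762 74.73974609375 85.22615814208984 depthpt [[ 0.4898 -0.3559  0.0139]]
scene [[172.6140350877193, 280.0]] rect mm 510.06805419921875 -476.1099548339844 18.67984962463379 76.38337707519531 78.76019287109375 depthpt [[ 0.4993 -0.4731  0.0101]]
[[ 0.4116 -0.2088  0.0333  0.0244]
 [ 0.4873 -0.3567  0.0115  0.0026]
 [ 0.5162 -0.4697  0.0312  0.0068]]
```

View pics/crop1.png

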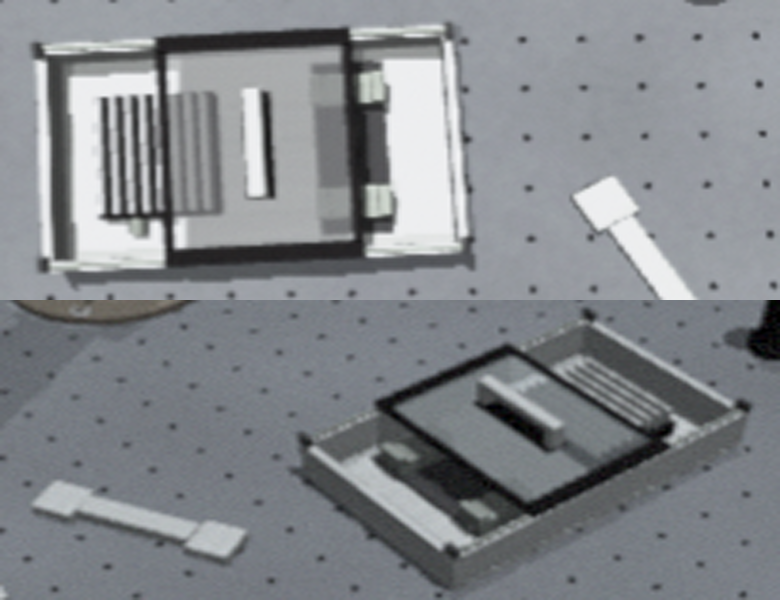

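The crop confirms three things. The cradle is on the image-right side (the -y bay). The handle's top face is at top (275.5,214.7) / scene (342.2,175.7). The medium bar measures 150 mm by about 29 mm, against roughly 194 mm and 110 mm for the others, so it is the one: top (447,233), scene (207,256). Next I'll measure the guard and bar axes.

```bash
python3 - <<'E'
from h import *
np.set_printoptions(precision=4,suppress=True)
print("handle tri",tri([[342.2,175.7]],[[275.5,214.7]]),"plane",onz("top",[[275.5,214.7]],.111),onz("scene",[[342.2,175.7]],.111))
i=cv2.imread("pics/top0.png");g=cv2.cvtColor(i,cv2.COLOR_BGR2GRAY)
m=np.zeros_like(g);m[165:270,200:345]=(g[165:270,200:345]<55)*255
c=max(cv2.findContours(m,0,cv2.CHAIN_APPROX_NONE)[0],key=lambda c:cv2.boundingRect(c)[2]*cv2.boundingRect(c)[3]).reshape(-1,2)
print("guard",cv2.minAreaRect((onz("top",c,.074)[:,:2]*1000).astype(np.float32)))
q=[[210.9,182.5],[334.2,175.5],[338,251.8],[213.3,257.8]]
w=onz("top",q,.062);print("bed corners",w,w.mean(0))
# handle axis
m=np.zeros_like(g);m[190:240,268:283]=(g[190:240,268:283]>190)*255
c=max(cv2.findContours(m,0,cv2.CHAIN_APPROX_NONE)[0],key=cv2.contourArea).reshape(-1,2)
print("handle",cv2.minAreaRect((onz("top",c,.111)[:,:2]*1000).astype(np.float32)))
print("bar heads",onz("top",[[447,212],[447,254]],.014))
y,x=np.where(g[203:263,436:460]>185); 
for lo,hi in((203,216),(220,246),(249,262)):
    s=(y+203>=lo)&(y+203<=hi); print(x[s].mean()+436,y[s].mean()+203, onz("top",[[x[s].mean()+436,y[s].mean()+203]],.014))
y0=y+203;print(y0.min(),y0.max(),onz("top",[[447,y0.min()-.5],[447,y0.max()+.5]],.014))
E
```

```text
handle tri [[0.5408 0.1185 0.1058 0.0051]] plane [[0.539  0.1158 0.111 ]] [[0.5456 0.1178 0.111 ]]
guard ((540.122802734375, 107.59275817871094), (214.21066284179688, 174.81048583984375), 2.1965532302856445)
bed corners [[ 0.6358  0.2964  0.062 ]
 [ 0.648  -0.0407  0.062 ]
 [ 0.4409 -0.045   0.062 ]
 [ 0.432   0.2873  0.062 ]] [0.5392 0.1245 0.062 ]
handle ((539.9552612304688, 119.37704467773438), (96.18558502197266, 12.19728946685791), 2.2166411876678467)
bar heads [[ 0.5457 -0.361   0.014 ]
 [ 0.4276 -0.3533  0.014 ]]
446.97391304347826 211.26086956521738 [[ 0.5478 -0.361   0.014 ]]
447.0 233.0 [[ 0.4862 -0.3571  0.014 ]]
447.0 254.0 [[ 0.4276 -0.3533  0.014 ]]
206 259 [[ 0.5642 -0.3622  0.014 ]
 [ 0.4123 -0.3523  0.014 ]]
```

Checks agree. Triangulated handle height is 106 mm against 104–111 expected, guard width 214 mm, bed 207 × 336 mm, bed yaw about 2.1°. Bed centre is about (0.540, 0.1245). I'm moving to the handle first.

>>> servo_tool(commands=[[0,0,-4.5,13.9,39,0,0],[0,0,-9,27.8,78,0,0],[0,0,-13.5,41.7,117,0,0],[0,0,-18,55.6,156,0,0],[0,0,-22.4,69.5,195,0,0]], force=30)

```text
clock: 0.52
tcp_pos: [0.3496, -0.4171, 0.2309]
orientation: [-3.141, -0.051, 0.001]
contact_force: [1.0, -0.6, -0.2]
grip_width: 0.0853
gripper_force: 0.0
```

>>> servo_tool(commands=[[0,0,0,13.9,39,0,0],[0,0,0,27.8,78,0,0],[0,0,0,41.7,117,0,0],[0,0,0,55.6,156,0,0],[0,0,0,69.5,195,0,0]])

```text
clock: 0.93
tcp_pos: [0.419, -0.2222, 0.2312]
orientation: [3.141, 0.058, -0.0]
contact_force: [1.5, -0.2, 0.7]
grip_width: 0.0858
gripper_force: 0.0
```

>>> servo_tool(commands=[[0,0,0,13.9,39,0,0],[0,0,0,27.8,78,0,0],[0,0,0,41.7,117,0,0],[0,0,0,55.6,156,0,0],[0,0,0,69.5,195,0,0]])

```text
clock: 1.35
tcp_pos: [0.4885, -0.0273, 0.2312]
orientation: [3.141, 0.058, -0.0]
contact_force: [1.4, -0.2, 0.2]
grip_width: 0.0854
gripper_force: 0.0
```

>>> servo_tool(commands=[[0,0,0,13,37,0,0],[0,0,0,26,74,0,0],[0,0,0,39,111,-10,0],[0,0,0,51.5,146,-25,0],[0,0,0,51.5,146,-50,0]])

```text
clock: 1.77
tcp_pos: [0.5427, 0.1267, 0.183]
orientation: [-3.134, -0.072, -0.01]
contact_force: [0.3, 0.6, -0.1]
grip_width: 0.0859
gripper_force: 0.0
```

```bash
python3 - <<'E'
from h import *
from scipy.spatial.transform import Rotation as R
np.set_printoptions(precision=4,suppress=True)
o=r.get_obs();print(o['clock'],o['tcp_pos'],o['joints'],R.from_rotvec(o['orientation']).as_matrix())
E
```

```text
1.7667 [0.5427 0.1267 0.183 ] [-0.0602  0.3566 -0.3442  1.8759  0.143   0.9251 -1.9945] [[ 0.9989  0.046   0.0061]
 [ 0.046  -0.9989  0.0068]
 [ 0.0064 -0.0065 -1.    ]]
```

>>> servo_tool(commands=[[0,0,0,0,0,0,0],[0,0,0,0,0,-25,0.2],[0,0,0,0,0,-50,0.2],[0,0,0,0,0,-60,0.2],[0,0,0,0,0,-60,0.2]])

```text
clock: 2.18
tcp_pos: [0.5383, 0.1153, 0.1194]
orientation: [3.139, 0.056, -0.007]
contact_force: [0.5, -0.6, 0.6]
grip_width: 0.0684
gripper_force: 0.0
```

```bash
python3 - <<'E'
from h import *
np.set_printoptions(precision=4,suppress=True)
o=r.get_obs();print(o['clock'],o['tcp_pos'],o['orientation'])
t,_=r.grab_frame("top");s,_=r.grab_frame("scene")
cv2.imwrite("pics/c2.png",np.hstack([cv2.resize(t[150:275,195:345],(400,333)),cv2.resize(s[100:245,270:410],(400,333))]))
E
```

```text
2.1833 [0.5383 0.1153 0.1194] [ 3.1394  0.0561 -0.0073]
```

View pics/c2.png

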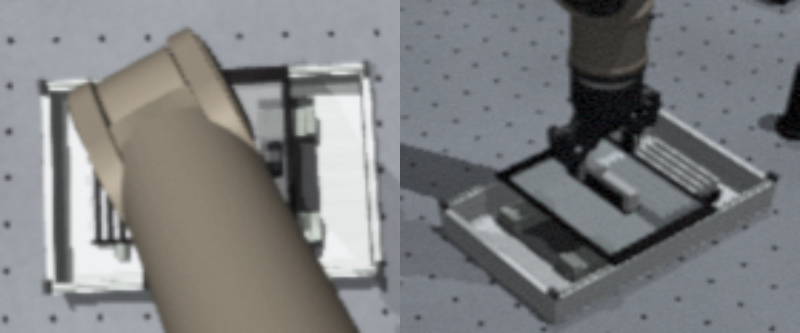

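The scene crop (right half) shows the open fingers straddling the handle bar around (600,165), aligned with it. Descend, close gently and slide.

>>> servo_tool(commands=[[0,0,0,0,1,-16,0.3],[0,0,0,0,2,-34,0.3],[0,0,0,0,2,-34,1],[0,0,0,0,2,-34,1],[0,0,0,0,2,-34,1]], force=30)

```text
clock: 2.7
tcp_pos: [0.5411, 0.119, 0.089]
orientation: [-3.141, -0.057, -0.003]
contact_force: [0.7, 0.8, -0.1]
grip_width: 0.024
gripper_force: 0.0
```

>>> servo_tool(commands=[[0,0,0,0,0,0,1],[0,0,0,0,0,0,1],[0,0,0,0,0,0,1]])

```text
clock: 2.95
tcp_pos: [0.5412, 0.119, 0.089]
orientation: [-3.141, -0.057, -0.004]
contact_force: [-0.6, -1.2, 7.2]
grip_width: 0.0134
gripper_force: 32.1
```

>>> servo_tool(commands=[[0,0,0,-0.5,15,1,1],[0,0,0,-1.1,30,1,1],[0,0,0,-1.7,45,1,1],[0,0,0,-2.2,60,1,1],[0,0,0,-2.7,72,1,1]])

```text
clock: 3.37
tcp_pos: [0.5384, 0.1913, 0.0891]
orientation: [-3.141, -0.057, -0.004]
contact_force: [2.8, -1.1, -1.0]
grip_width: 0.0134
gripper_force: 31.1
```

>>> servo_tool(commands=[[0,0,0,-0.2,5,0,1],[0,0,0,-0.3,9,0,1],[0,0,0,-0.5,13,0,1],[0,0,0,-0.6,16,0,1],[0,0,0,-0.6,16,0,1]])

```text
clock: 3.78
tcp_pos: [0.5379, 0.207, 0.0891]
orientation: [-3.141, -0.057, -0.003]
contact_force: [4.3, -0.5, 5.2]
grip_width: 0.0133
gripper_force: 31.7
```

>>> servo_tool(commands=[[0,0,0,-0.1,2,0,1],[0,0,0,-0.1,4,0,1],[0,0,0,-0.1,4,0,1]])

```text
clock: 4.03
tcp_pos: [0.5378, 0.2071, 0.089]
orientation: [3.137, 0.053, 0.001]
contact_force: [2.8, -8.8, 10.7]
grip_width: 0.0136
gripper_force: 32.5
```

The end stop is at handle y = 0.207 (8.8 N), so the cradle's centreline should be near y = 0.047. Release and go up, then look.

>>> servo_tool(commands=[[0,0,0,0,-3,0,0.4],[0,0,0,0,-3,0,0.4],[0,0,0,0,-3,0,0.4],[0,0,0,0,-3,20,0.4],[0,0,0,0,-3,55,0.4]])

```text
clock: 4.45
tcp_pos: [0.533, 0.2071, 0.1398]
orientation: [3.138, 0.06, -0.014]
contact_force: [0.1, -0.3, -0.2]
grip_width: 0.0517
gripper_force: 0.0
```

>>> servo_tool(commands=[[0,0,0,-2,-35,30,0.4],[0,0,-1,-5,-76,45,0.4],[0,0,-2,-8,-117,50,0.4],[0,0,-3,-11,-158,50,0.4],[0,0,-4,-14,-199,50,0.4]])

```text
clock: 4.87
tcp_pos: [0.5223, 0.0127, 0.1938]
orientation: [-3.14, 0.051, -0.001]
contact_force: [1.3, -0.3, -0.4]
grip_width: 0.0513
gripper_force: 0.0
```

>>> servo_tool(commands=[[0,0,0,-6,-41,0,0.4],[0,0,0,-12,-82,0,0.4],[0,0,-1,-18,-123,0,0.4],[0,0,-2,-24,-164,0,0.4],[0,0,-2,-28,-200,0,0.4]])

```text
clock: 5.28
tcp_pos: [0.4935, -0.1883, 0.1929]
orientation: [-3.139, 0.109, 0.002]
contact_force: [1.3, 0.5, -0.7]
grip_width: 0.0513
gripper_force: 0.0
```

```bash
python3 - <<'E'
from h import *
np.set_printoptions(precision=4,suppress=True)
o=r.get_obs();print(o['clock'],o['tcp_pos'],o['orientation'])
for n in("top","scene"):
    i,d=r.grab_frame(n);cv2.imwrite(f"pics/{n}3.png",i);np.save(n+"3.npy",d)
    if n=="top": t=i
    else: s=i
cv2.imwrite("pics/c3.png",np.vstack([cv2.resize(t[170:265,205:345],(560,285+95),interpolation=cv2.INTER_CUBIC),cv2.resize(s[140:245,280:410],(560,220),interpolation=cv2.INTER_CUBIC)]))
E
```

```text
5.2833 [ 0.4935 -0.1883  0.1929] [-3.1392  0.1088  0.0019]
```

View pics/c3.png

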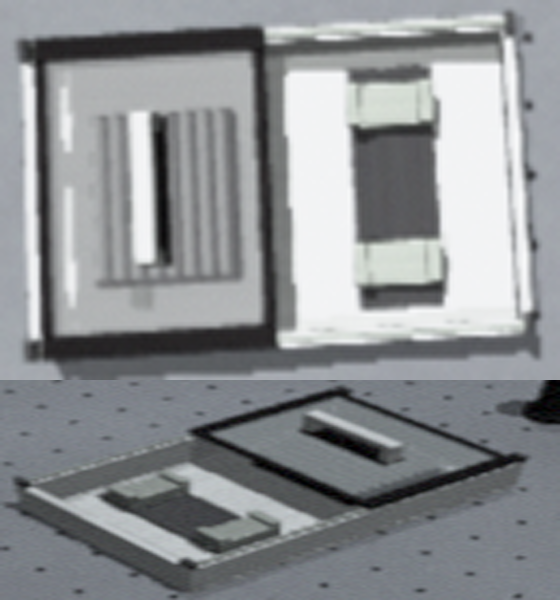

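The guard sits at the far end over the finned block. The cradle is open, with saddles at crop (393,104) and (400,263), i.e. top (303,196) and (305,236). In the scene view they are at about (314,190) and (335,213). I'll measure the seats and refine the bar.

```bash
python3 - <<'E'
from h import *
np.set_printoptions(precision=4,suppress=True)
C={}
for n,b in(("top",(285,180,325,250)),("scene",(295,175,355,230))):
    i=cv2.imread(f"pics/{n}3.png").astype(int);d=np.load(n+"3.npy");x0,y0,x1,y1=b
    s=i[y0:y1,x0:x1]; m=((s[...,1]-s[...,0]>5)&(s[...,1]>70)).astype(np.uint8)
    k,l,st,ce=cv2.connectedComponentsWithStats(m)
    idx=[j for j in range(1,k) if st[j,4]>25]
    for j in idx:
        yy,xx=np.where(l==j);px=np.c_[xx+x0,yy+y0]; z=pt(n,px,d)[:,2]
        med=np.median(z)
        w=onz(n,px,.036); 
        print(n,st[j]+[x0,y0,0,0,0],"cen",ce[j]+[x0,y0],"z pct",np.percentile(z,[10,50,90]),"rect@.042",cv2.minAreaRect((onz(n,px,.042)[:,:2]*1000).astype(np.float32)),"cen@.040",onz(n,[ce[j]+[x0,y0]],.040)[0])
    C[n]=sorted([tuple(ce[j]+[x0,y0]) for j in idx],key=lambda c:c[1])
print(C)
if len(C["top"])==2 and len(C["scene"])==2: print(tri(C["scene"],C["top"]),tri(C["scene"][::-1],C["top"]))
# saddle profile rows in top depth: z along columns
d=np.load("top3.npy")
for row in (196,236):
    print(row,[tuple(np.round(p*1000).astype(int)) for p in pt("top",[(c,row) for c in range(288,322,2)],d)])
# residual handle x/top
g=cv2.cvtColor(cv2.imread("pics/top3.png"),cv2.COLOR_BGR2GRAY)
m=np.zeros_like(g);m[193:242,234:246]=(g[193:242,234:246]>200)*255
c=max(cv2.findContours(m,0,cv2.CHAIN_APPROX_NONE)[0],key=cv2.contourArea).reshape(-1,2)
print("handle",cv2.minAreaRect((onz("top",c,.111)[:,:2]*1000).astype(np.float32)))
E
```

```text
top [292 190  21  12 201] cen [301.9652 195.5075] z pct [0.0352 0.0389 0.0485] rect@.042 ((597.0930786132812, 48.68609619140625), (29.067882537841797, 56.489906311035156), 2.1920063495635986) cen@.040 [0.5978 0.049  0.04  ]
top [294 230  21  11 219] cen [304.1461 235.0548] z pct [0.0356 0.0386 0.0485] rect@.042 ((488.4781188964844, 45.2775993347168), (54.68363571166992, 27.239286422729492), 88.76500701904297) cen@.040 [0.4884 0.0449 0.04  ]
{'top': [(np.float64(301.9651741293532), np.float64(195.50746268656715)), (np.float64(304.14611872146116), np.float64(235.05479452054794))], 'scene': []}
196 [(np.int64(602), np.int64(90), np.int64(10)), (np.int64(602), np.int64(84), np.int64(9)), (np.int64(596), np.int64(76), np.int64(47)), (np.int64(596), np.int64(71), np.int64(46)), (np.int64(597), np.int64(66), np.int64(35)), (np.int64(597), np.int64(60), np.int64(39)), (np.int64(597), np.int64(55), np.int64(37)), (np.int64(596), np.int64(49), np.int64(40)), (np.int64(596), np.int64(43), np.int64(41)), (np.int64(597), np.int64(38), np.int64(37)), (np.int64(596), np.int64(32), np.int64(37)), (n
[... 435 characters left out ...]
int64(48)), (np.int64(486), np.int64(67), np.int64(45)), (np.int64(486), np.int64(62), np.int64(39)), (np.int64(486), np.int64(57), np.int64(31)), (np.int64(486), np.int64(51), np.int64(37)), (np.int64(486), np.int64(45), np.int64(40)), (np.int64(486), np.int64(40), np.int64(37)), (np.int64(486), np.int64(34), np.int64(37)), (np.int64(486), np.int64(29), np.int64(36)), (np.int64(485), np.int64(23), np.int64(46)), (np.int64(485), np.int64(18), np.int64(49)), (np.int64(487), np.int64(12), np.int64(6)), (np.int64(486), np.int64(7), np.int64(6)), (np.int64(486), np.int64(1), np.int64(9))]
handle ((536.6126708984375, 207.46273803710938), (96.14527893066406, 12.394579887390137), 2.091904878616333)
```

>>> servo_tool(commands=[[0,0,0,-2,-40,0,0.4],[0,0,0,-3,-80,-10,0.4],[0,0,0,-5,-120,-30,0.4],[0,0,0,-6,-155,-55,0.4],[0,0,0,-6,-168,-80,0.4]])

```text
clock: 5.8
tcp_pos: [0.4886, -0.3589, 0.113]
orientation: [3.137, -0.112, 0.003]
contact_force: [0.7, -0.4, -0.6]
grip_width: 0.0511
gripper_force: 0.0
```

>>> servo_tool(commands=[[0,0,0,0,0,-20,0.4],[0,0,0,0,0,-40,0.4],[0,0,0,0,0,-60,0.4],[0,0,0,0,0,-60,0.4]])

```text
clock: 6.13
tcp_pos: [0.4868, -0.3513, 0.0489]
orientation: [-3.135, 0.104, 0.01]
contact_force: [0.3, 0.6, -0.7]
grip_width: 0.0516
gripper_force: 0.0
```

```bash
python3 - <<'E'
from h import *
np.set_printoptions(precision=4,suppress=True)
o=r.get_obs();print(o['clock'],o['tcp_pos'],o['orientation'])
print("seats tri",tri([[314.1,191],[335.2,212.6]],[[304.1,235],[302,195.5]]))
t,_=r.grab_frame("top");s,_=r.grab_frame("scene")
cv2.imwrite("pics/c4.png",np.hstack([cv2.resize(t[190:275,415:500],(400,400)),cv2.resize(s[180:300,140:260],(400,400))]))
E
```

```text
6.1333 [ 0.4868 -0.3513  0.0489] [-3.1347  0.1045  0.0102]
seats tri [[0.4887 0.045  0.0338 0.0004]
 [0.5997 0.049  0.0265 0.0005]]
```

View pics/c4.png

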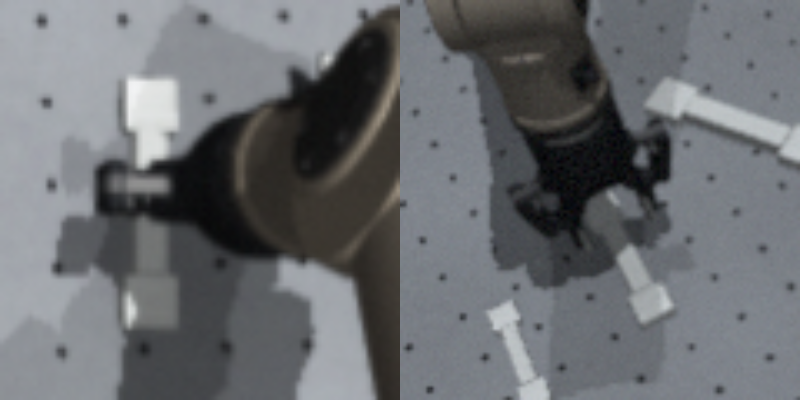

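The fingers straddle the bar's waist in both crops, clear of the heads and of the large bar. Two-view seat height is about 27–34 mm from rough picks and depth gives 37 mm, both consistent with 36 mm. Descend and grip.

>>> servo_tool(commands=[[0,0,0,0,0,-15,0.45],[0,0,0,0,0,-30,0.45],[0,0,0,0,0,-42,0.45],[0,0,0,0,0,-47,0.45],[0,0,0,0,0,-47,0.45]])

```text
clock: 6.65
tcp_pos: [0.4888, -0.354, 0.0059]
orientation: [-3.139, 0.106, 0.001]
contact_force: [-0.4, 0.3, 0.4]
grip_width: 0.0471
gripper_force: 0.0
```

>>> servo_tool(commands=[[0,0,0,0,0,-3,1],[0,0,0,0,0,-3,1],[0,0,0,0,0,-3,1],[0,0,0,0,0,-3,1],[0,0,0,0,0,-3,1]], force=40)

```text
clock: 7.07
tcp_pos: [0.4896, -0.3548, 0.0041]
orientation: [3.139, -0.107, 0.002]
contact_force: [-0.4, -0.1, 4.1]
grip_width: 0.0167
gripper_force: 40.3
```

>>> servo_tool(commands=[[0,0,0,0,0,0,1],[0,0,0,0,0,0,1],[0,0,0,0,0,8,1],[0,0,0,0,0,25,1],[0,0,0,0,0,50,1]])

```text
clock: 7.48
tcp_pos: [0.487, -0.3532, 0.0519]
orientation: [-3.137, 0.106, 0.007]
contact_force: [0.0, -0.2, -1.9]
grip_width: 0.0168
gripper_force: 39.7
```

>>> servo_tool(commands=[[0,0,0,0,0,25,1],[0,0,0,2,15,50,1],[0,0,1,6,45,70,1],[0,0,2,11,82,80,1],[0,0,3,16,120,80,1]])

```text
clock: 7.9
tcp_pos: [0.5061, -0.2347, 0.1362]
orientation: [3.139, -0.027, 0.007]
contact_force: [0.0, 1.3, -1.7]
grip_width: 0.0168
gripper_force: 39.8
```

>>> servo_tool(commands=[[0,0,1,6,40,0,1],[0,0,2,12,80,0,1],[0,0,3,18,120,0,1],[0,0,3,24,160,0,1],[0,0,3,29,195,0,1]])

```text
clock: 8.32
tcp_pos: [0.5335, -0.0366, 0.1335]
orientation: [-3.141, -0.06, 0.0]
contact_force: [0.4, 0.6, -2.0]
grip_width: 0.0167
gripper_force: 39.8
```

>>> servo_tool(commands=[[0,0,0,4,30,0,1],[0,0,0,7,55,0,1],[0,0,0,9,75,0,1],[0,0,0,10,85,0,1],[0,0,0,10,85,0,1]])

```text
clock: 8.73
tcp_pos: [0.5438, 0.0483, 0.1334]
orientation: [-3.14, -0.064, 0.0]
contact_force: [-0.5, -0.8, -2.3]
grip_width: 0.0167
gripper_force: 39.7
```

>>> servo_tool(commands=[[0,0,0,0,0,-15,1],[0,0,0,0,0,-30,1],[0,0,0,0,0,-30,1],[0,0,0,0,0,-30,1]])

```text
clock: 9.07
tcp_pos: [0.5431, 0.0435, 0.1027]
orientation: [3.14, 0.054, -0.004]
contact_force: [0.4, -0.0, -1.4]
grip_width: 0.0165
gripper_force: 39.7
```

```bash
python3 - <<'E'
from h import *
np.set_printoptions(precision=4,suppress=True)
o=r.get_obs();print(o['clock'],o['tcp_pos'],o['orientation'],2*np.degrees(np.arctan2(o['orientation'][1],o['orientation'][0])))
t,dt=r.grab_frame("top");s,ds=r.grab_frame("scene")
cv2.imwrite("pics/top5.png",t);cv2.imwrite("pics/scene5.png",s);np.save("top5.npy",dt);np.save("scene5.npy",ds)
cv2.imwrite("pics/c5.png",np.hstack([cv2.resize(t[165:270,265:345],(400,525),interpolation=cv2.INTER_CUBIC),cv2.resize(s[150:255,275:355],(400,525),interpolation=cv2.INTER_CUBIC)]))
E
```

```text
9.0667 [0.5431 0.0435 0.1027] [ 3.1399  0.0545 -0.0037] 1.9880530019538092
```

View pics/c5.png

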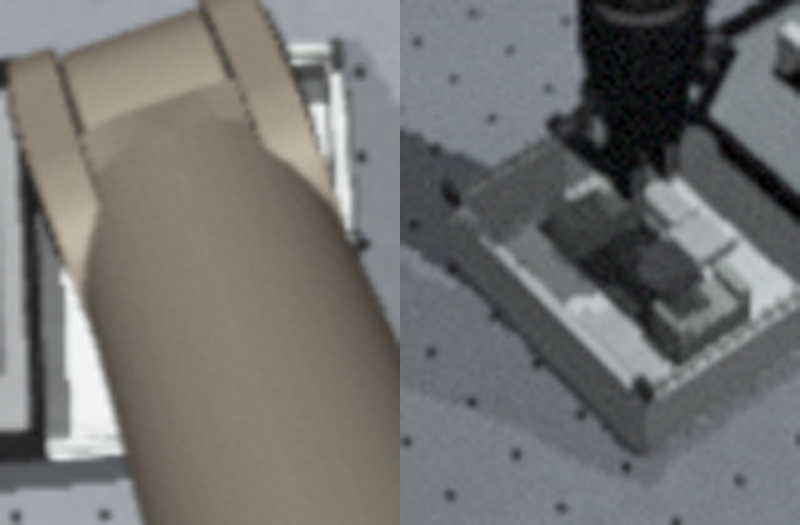

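The top view is blocked by the arm. The scene crop shows the bar's +x head above the cradle, its end edge near (721,253), i.e. scene (339.2,200.6), and nothing in the way below it. I'll settle and check that end.

>>> servo_tool(commands=[[0,0,0,0,0,0,1],[0,0,0,0,0,0,1],[0,0,0,0,0,0,1]])

```text
clock: 9.42
tcp_pos: [0.5443, 0.0454, 0.1039]
orientation: [-3.141, -0.058, -0.002]
contact_force: [0.1, 0.0, -1.0]
grip_width: 0.0165
gripper_force: 39.7
```

```bash
python3 - <<'E'
from h import *
np.set_printoptions(precision=4,suppress=True)
print(r.get_obs()['tcp_pos'])
for p in ([339.2,200.6],[342.4,199],[336,202.4]): print(onz("scene",[p],.113))
d=np.load("scene5.npy"); print(pt("scene",[[334,196],[336,198],[338,199]],d))
E
```

```text
[0.5443 0.0454 0.1039]
[[0.6223 0.045  0.113 ]]
[[0.6233 0.0567 0.113 ]]
[[0.622  0.0329 0.113 ]]
[[0.5989 0.0432 0.1138]
 [0.6102 0.0421 0.1159]
 [0.6141 0.0469 0.1113]]
```

The bar end agrees with expectation (0.617–0.622, z = 0.113). Lower with +1.5 mm in y.

>>> servo_tool(commands=[[0,0,0,-1,1.5,-12,1],[0,0,0,-1,1.5,-28,1],[0,0,0,-1,1.5,-44,1],[0,0,0,-1,1.5,-54,1],[0,0,0,-1,1.5,-54,1]])

```text
clock: 9.83
tcp_pos: [0.5415, 0.0468, 0.0475]
orientation: [3.141, 0.058, -0.005]
contact_force: [-1.0, 0.0, -1.0]
grip_width: 0.0166
gripper_force: 39.7
```

>>> servo_tool(commands=[[0,0,0,0,0,-3,1],[0,0,0,0,0,-6,1],[0,0,0,0,0,-8,1],[0,0,0,0,0,-9,1],[0,0,0,0,0,-9,1]])

```text
clock: 10.25
tcp_pos: [0.5431, 0.047, 0.0405]
orientation: [-3.141, -0.058, -0.001]
contact_force: [0.5, 0.3, -2.2]
grip_width: 0.0165
gripper_force: 39.7
```

>>> servo_tool(commands=[[0,0,0,0,0,-1,1],[0,0,0,0,0,-1.5,1],[0,0,0,0,0,-1.5,1]])

```text
clock: 10.5
tcp_pos: [0.5433, 0.047, 0.04]
orientation: [3.141, 0.058, 0.001]
contact_force: [-2.7, -0.6, 8.2]
grip_width: 0.0166
gripper_force: 41.0
```

Seated: contact at TCP z = 0.040, exactly the grasp offset above 36 mm. Release and go up.

>>> servo_tool(commands=[[0,0,0,0,0,1,0.65],[0,0,0,0,0,1,0.5],[0,0,0,0,0,1,0.45],[0,0,0,0,0,1,0.45],[0,0,0,0,0,1,0.45]])

```text
clock: 10.92
tcp_pos: [0.543, 0.047, 0.0397]
orientation: [-3.141, -0.058, -0.0]
contact_force: [-1.0, 0.1, 0.2]
grip_width: 0.047
gripper_force: 0.0
```

>>> servo_tool(commands=[[0,0,0,0,0,10,0.45],[0,0,0,0,0,30,0.45],[0,0,0,0,0,60,0.45],[0,0,0,0,0,90,0.45],[0,0,0,0,0,115,0.45]])

```text
clock: 11.33
tcp_pos: [0.5433, 0.0471, 0.1574]
orientation: [-3.141, -0.058, -0.002]
contact_force: [0.2, -0.2, -0.2]
grip_width: 0.047
gripper_force: 0.0
```

>>> servo_tool(commands=[[0,0,0,0,-30,20,0.45],[0,0,0,0,-70,20,0.45],[0,0,0,0,-110,20,0.45],[0,0,0,0,-150,20,0.45],[0,0,0,0,-190,20,0.45]])

```text
clock: 11.75
tcp_pos: [0.5428, -0.1448, 0.1759]
orientation: [3.141, 0.059, 0.002]
contact_force: [0.7, 0.6, 0.2]
grip_width: 0.0469
gripper_force: 0.0
```

```bash
python3 - <<'E'
from h import *
np.set_printoptions(precision=4,suppress=True)
o=r.get_obs();print(o['clock'],o['tcp_pos'],o['orientation'])
t,dt=r.grab_frame("top");s,ds=r.grab_frame("scene")
cv2.imwrite("pics/top6.png",t);np.save("top6.npy",dt)
cv2.imwrite("pics/c6.png",np.hstack([cv2.resize(t[165:270,265:345],(400,525),interpolation=cv2.INTER_CUBIC),cv2.resize(s[150:255,275:355],(400,525),interpolation=cv2.INTER_CUBIC)]))
for row in (196,215,236):
    print(row,[tuple(int(v) for v in np.round(p*1000)) for p in pt("top",[(c,row) for c in range(290,320,2)],dt)])
print([tuple(int(v) for v in np.round(p*1000)) for p in pt("top",[(303,c) for c in range(184,250,2)],dt)])
E
```

```text
11.75 [ 0.5428 -0.1448  0.1759] [3.1408 0.0586 0.0018]
196 [(602, 84, 9), (596, 76, 46), (596, 71, 44), (595, 65, 51), (595, 60, 50), (595, 54, 53), (595, 49, 52), (595, 43, 50), (595, 38, 50), (596, 32, 38), (595, 27, 47), (595, 21, 45), (601, 16, 4), (601, 10, 4), (600, 4, 6)]
215 [(548, 85, 7), (547, 79, 7), (547, 73, 14), (546, 67, 17), (546, 62, 12), (543, 55, 51), (542, 49, 52), (542, 44, 54), (543, 39, 43), (546, 34, 11), (546, 28, 13), (546, 22, 10), (546, 17, 8), (546, 11, 7), (546, 5, 9)]
236 [(488, 86, 9), (488, 80, 8), (486, 72, 49), (486, 67, 46), (486, 61, 49), (486, 56, 50), (486, 51, 48), (485, 45, 50), (485, 40, 51), (485, 34, 51), (486, 29, 39), (485, 23, 48), (485, 18, 45), (487, 12, 5), (486, 7, 11)]
[(636, 46, 4), (630, 46, 8), (623, 46, 13), (611, 46, 51), (606, 46, 49), (600, 46, 54), (595, 46, 52), (589, 46, 53), (584, 46, 52), (578, 46, 50), (573, 46, 49), (567, 46, 51), (562, 46, 51), (556, 46, 54), (551, 47, 52), (545, 47, 52), (540, 47, 48), (534, 47, 54), (529, 47, 53), (524, 47, 48), (518, 47, 49), (513, 47, 49), (507, 47, 51), (501, 47, 55), (496, 47, 54), (491, 48, 53), (486, 48, 47), (480, 48, 49), (475, 48, 54), (469, 48, 52), (465, 49, 15), (459, 49, 14), (454, 50, 5)]
```

View pics/c6.png

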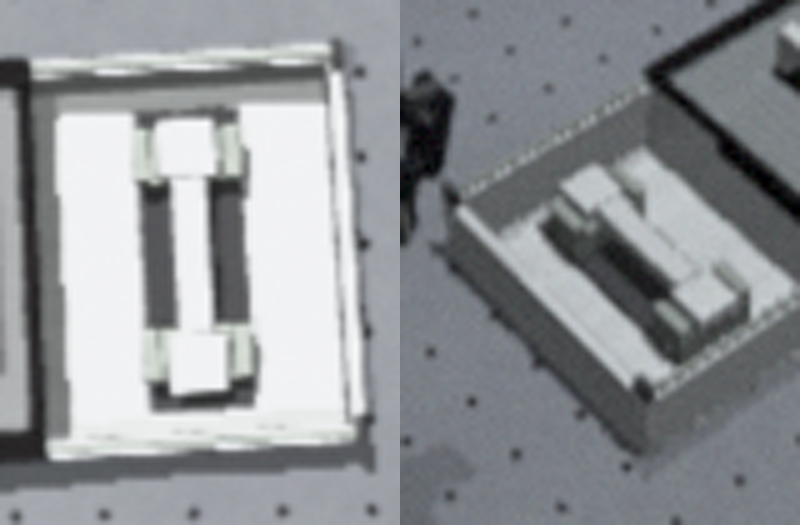

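The bar lies flat (top at about 50 mm all along) between the cheeks of both saddles and free of the gripper. Lengthwise it looks a few mm towards -x: bar rows 117–397 against cheek rows about 113–383 in the crop. I'll measure this.

```bash
python3 - <<'E'
from h import *
np.set_printoptions(precision=4,suppress=True)
i=cv2.imread("pics/top6.png").astype(int)
g=i.sum(2)/3
def edge(c0,c1,r0,r1):
    p=g[r0:r1,c0:c1].mean(1);e=np.diff(p);k=np.abs(e).argmax()
    w=np.abs(e[max(0,k-1):k+2]);return r0+k+.5+(w*np.arange(-1,len(w)-1)).sum()/w.sum(),np.round(p).astype(int)
# bar ends: central columns of head
for c0,c1,r0,r1,z in((298,306,182,194,.05),(301,309,238,250,.05),(292,295,182,196,.046),(310,313,182,196,.046),(293,297,236,250,.046),(311,315,236,250,.046),(292,295,196,210,.046),(310,313,196,210,.046),(294,297,224,236,.046),(312,315,224,236,.046)):
    e,p=edge(c0,c1,r0,r1); print(c0,round(e,2),onz("top",[[(c0+c1-1)/2,e]],z)[0],p)
i0=cv2.imread("pics/top3.png").astype(int)
for i_ in (i0,i):
    m=((i_[...,1]-i_[...,0]>5)&(i_[...,1]>70))
    for a,b in((184,210),(224,248)):
        yy,xx=np.where(m[a:b,285:325]);rw=np.bincount(yy,minlength=b-a);print(a,rw)
E
```

```text
298 188.23 [0.6166 0.0496 0.05  ] [116 157 160 157 143 112 154 235 242 242 242 242]
301 246.5 [0.4571 0.0443 0.05  ] [242 242 242 242 232 148  65  57 103 191 238 236]
292 190.18 [0.6123 0.0733 0.046 ] [ 98 142 160 160 152 119 103 104 135 197 197 197 199 199]
310 189.2 [0.614  0.0235 0.046 ] [140 157 158 162 157 115 112 140 201 203 200 201 203 203]
293 240.42 [0.4741 0.0712 0.046 ] [211 211 215 214 200 156 147 149 159 168 177 208 238 236]
311 245.84 [0.4585 0.0226 0.046 ] [195 194 196 189 124  66  64  76  78  93 166 236 234 235]
292 200.55 [0.5835 0.0737 0.046 ] [202 206 207 212 199 124 106 112 116 126 135 143 144 142]
310 199.76 [0.5846 0.0241 0.046 ] [206 207 206 193 112  60  51  60  86  92  93  92  90  89]
294 230.22 [0.5018 0.0694 0.046 ] [100  99 104 104 103 104 133 198 199 200 202 207]
312 229.2 [0.5035 0.0203 0.046 ] [100 100 101 100 100 137 207 211 208 206 206 208]
184 [ 0  0  0  0  0  0  2 16 20 21 20 21 21 21 21 21 14  3  0  0  0  0  0  0
  0  0]
224 [ 0  0  0  0  0  0 14 21 21 21 21 21 21 21 20 21 17  0  0  0  0  0  0  0]
184 [0 0 0 0 0 0 3 7 9 9 8 8 8 8 8 8 4 2 0 0 0 0 0 0 0 0]
224 [0 0 0 0 0 0 6 9 8 8 8 8 8 8 8 8 4 0 0 0 0 0 0 0]
```

Bar centre is x = 0.5416 and cradle centre 0.5435. That is 2 mm off and well within "the middle", so now the guard.

>>> servo_tool(commands=[[0,0,0,0,40,0,0.4],[0,0,0,-1,80,0,0.4],[0,0,0,-1,120,0,0.4],[0,0,0,-2,160,0,0.4],[0,0,0,-3,200,0,0.4]])

```text
clock: 12.27
tcp_pos: [0.5396, 0.0589, 0.1756]
orientation: [-3.141, -0.057, -0.001]
contact_force: [0.8, -0.3, -0.2]
grip_width: 0.0511
gripper_force: 0.0
```

>>> servo_tool(commands=[[0,0,0,0,40,0,0.4],[0,0,0,-1,80,0,0.4],[0,0,0,-1,115,0,0.4],[0,0,0,-2,140,-10,0.4],[0,0,0,-2,152,-20,0.4]])

```text
clock: 12.68
tcp_pos: [0.5373, 0.2147, 0.156]
orientation: [-3.138, -0.066, -0.003]
contact_force: [0.5, -0.2, -0.0]
grip_width: 0.0515
gripper_force: 0.0
```

>>> servo_tool(commands=[[0,0,0,0,0,-10,0.4],[0,0,0,0,0,-20,0.4],[0,0,0,0,0,-20,0.4],[0,0,0,0,0,-20,0.4]])

```text
clock: 13.02
tcp_pos: [0.5379, 0.2067, 0.1342]
orientation: [3.139, 0.054, -0.002]
contact_force: [0.1, -0.3, 0.1]
grip_width: 0.0517
gripper_force: 0.0
```

Aligned over the handle (y = 0.207). Descend to 0.090, grip and slide back.

>>> servo_tool(commands=[[0,0,0,0,0,-20,0.4],[0,0,0,0,0,-38,0.4],[0,0,0,0,0,-45,0.4],[0,0,0,0,0,-45,1],[0,0,0,0,0,-45,1]], force=30)

```text
clock: 13.43
tcp_pos: [0.5384, 0.2083, 0.0903]
orientation: [3.141, 0.056, 0.0]
contact_force: [0.1, -0.3, -0.5]
grip_width: 0.0278
gripper_force: 0.0
```

>>> servo_tool(commands=[[0,0,0,0,0,0,1],[0,0,0,0,0,0,1],[0,0,0,0,0,0,1],[0,0,0,0,0,0,1]])

```text
clock: 13.77
tcp_pos: [0.5389, 0.2071, 0.0911]
orientation: [3.139, 0.055, 0.002]
contact_force: [-0.2, -5.7, 3.2]
grip_width: 0.0135
gripper_force: 30.7
```

>>> servo_tool(commands=[[0,0,0,0.6,-16,0,1],[0,0,0,1.2,-32,0,1],[0,0,0,1.8,-48,0,1],[0,0,0,2.3,-64,0,1],[0,0,0,2.9,-80,0,1]])

```text
clock: 14.18
tcp_pos: [0.5418, 0.1298, 0.0911]
orientation: [-3.139, -0.059, -0.004]
contact_force: [0.7, 2.5, -1.3]
grip_width: 0.0132
gripper_force: 31.9
```

>>> servo_tool(commands=[[0,0,0,0.6,-16,0,1],[0,0,0,1.2,-32,0,1],[0,0,0,1.8,-48,0,1],[0,0,0,2.2,-60,0,1],[0,0,0,2.5,-69,0,1]])

```text
clock: 14.6
tcp_pos: [0.5444, 0.0594, 0.091]
orientation: [-3.141, -0.057, -0.004]
contact_force: [-1.5, 2.1, 4.3]
grip_width: 0.0133
gripper_force: 32.7
```

>>> servo_tool(commands=[[0,0,0,0.1,-4,0,1],[0,0,0,0.2,-8,0,1],[0,0,0,0.3,-11,0,1],[0,0,0,0.4,-14,0,1],[0,0,0,0.4,-14,0,1]])

```text
clock: 15.02
tcp_pos: [0.5448, 0.0471, 0.091]
orientation: [-3.14, -0.059, -0.004]
contact_force: [-1.0, 1.7, 6.2]
grip_width: 0.0134
gripper_force: 32.8
```

>>> servo_tool(commands=[[0,0,0,0,-2,0,1],[0,0,0,0,-4,0,1],[0,0,0,0,-4,0,1]])

```text
clock: 15.27
tcp_pos: [0.5448, 0.0471, 0.091]
orientation: [-3.135, -0.063, -0.005]
contact_force: [-0.6, 11.5, 3.5]
grip_width: 0.0132
gripper_force: 32.5
```

The end stop is felt (11.5 N at y = 0.0471, 160 mm from the other end). Release and withdraw clear.

>>> servo_tool(commands=[[0,0,0,0,3,0,0.4],[0,0,0,0,3,0,0.4],[0,0,0,0,3,0,0.4],[0,0,0,0,3,0,0.4],[0,0,0,0,3,15,0.4]])

```text
clock: 15.68
tcp_pos: [0.5418, 0.0439, 0.1026]
orientation: [3.14, 0.057, -0.008]
contact_force: [-0.1, 0.6, -0.1]
grip_width: 0.0513
gripper_force: 0.0
```

>>> servo_tool(commands=[[0,0,0,0,0,35,0.4],[0,0,0,0,0,70,0.4],[0,0,0,0,-30,85,0.4],[0,0,0,0,-70,85,0.4],[0,0,0,0,-110,85,0.4]])

```text
clock: 16.1
tcp_pos: [0.5447, -0.0659, 0.1916]
orientation: [3.141, 0.062, 0.005]
contact_force: [0.9, -1.1, 0.0]
grip_width: 0.0511
gripper_force: 0.0
```

>>> servo_tool(commands=[[0,0,0,0,-40,0,0.4],[0,0,0,0,-80,0,0.4],[0,0,0,0,-110,0,0.4],[0,0,0,0,-120,0,0.4],[0,0,0,0,-120,0,0.4]])

```text
clock: 16.52
tcp_pos: [0.5427, -0.1895, 0.1895]
orientation: [3.14, 0.047, -0.001]
contact_force: [0.2, 0.5, 0.8]
grip_width: 0.0516
gripper_force: 0.0
```

```bash
python3 - <<'E'
from h import *
t,dt=r.grab_frame("top");s,ds=r.grab_frame("scene")
cv2.imwrite("pics/c7.png",np.vstack([cv2.resize(t[125:275,120:440],(640,300)),cv2.resize(s[105:305,195:425],(345,300))[:, :]. copy() if 0 else cv2.resize(s[100:300,190:430],(640,300))]))
print(r.get_obs()['clock'],r.get_obs()['tcp_pos'])
E
```

```text
16.6167 [ 0.54362926 -0.18416891  0.18957319]
```

View pics/c7.png

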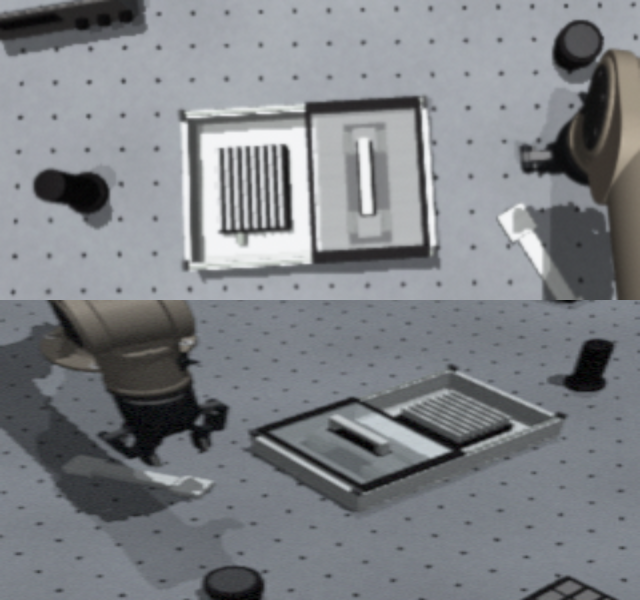

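The guard is fully home over the cradle, with the bar visible beneath it at (366,180). The post at (75,190) and the lens at (578,45) are standing where they were, and the gripper is clear of everything.

```bash
python3 -c "
from bench import r
print(r.hand_in())"
```

```text
the job is handed in; nothing more can be done
None
```

The job is handed in at about 17 s: I slid the guard to the far end, laid the 150 mm bar flat on both saddles about 2 mm off centre lengthwise, and slid the guard home to its end stop over it. The post and lens were left untouched.

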